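# Tighten the board clamp to the first click

## Robot

A 6-joint arm with a two-finger parallel gripper is mounted at the origin on the work surface. World frame = base frame: x ahead of the robot, y to its left, z up, the work surface at z = 0. Lengths are in m, angles in degrees, forces in N, time in s.
With the tool pointing down it reaches from about 0.35 to 0.875 m from the base axis. Payload 4.2 kg.
Tool frame: the origin (TCP) lies on the centre line of the jaws, within the pads' length; the fingertips stand 25 mm ahead of it and the grasp point (between the pads) lies 6 mm ahead of it (finger_overhang is the distance from the TCP to the fingertips, in m); z points along the fingers, y is the line along which they close (so a half turn about z gives the same grasp; the last joint's range is limited). The gripper opens to 87 mm and grips with 3 to 60 N. Pads are 19 mm wide; open, the fingers measure 117 mm over their backs; the gripper's body (75 mm by 190 mm) begins 51 mm behind the grasp point.
Start: joints at [78.3, 22.042, 0.453, 0, -68.411, -14.817], TCP at [0.279, 0.559, 0.248] pointing down, gripper open.
Joint ranges: [-179.83, 179.83], [-69.29, 118.12], [-61.27, 80.66], [-181.25, 117.63], [-171.15, -9.14], [-177.46, 177.46]. Speed limits (degrees/s): [159.86, 159.86, 180, 180, 180, 180].

## Interface

Orientations are given as a 3x3 rotation matrix whose columns are the frame's x, y, z axes.
In Python, from station import sense, capture, finish_job, spot_in, tip_of, finger_overhang gives the robot as it stands. The module is installed in compiled form; this text tells all that it offers.
- The arm moves only by the tool servo_tool, never from a script. Its arguments are lists of equal length, an entry for each row: "slide": the shift along the tool's x, y, z in m, a list of three; "spin": the turn about the tool's z in degrees; "grip": the closure, from 0 (fully open) to 1 (shut). A call has exactly 5 rows; each row is the pose to reach, as a shift and turn from the pose commanded when the call began, along the tool's axes at that moment; what a row does not reach only later rows make up. A row lasts 1/12 s, in which the tool goes at most 41.7 mm and 7.16 degrees, less where a joint would pass 70% of its speed; a pose out of reach is approached as far as the arm can. A call with a gripper value outside its range is refused whole. The fingers move at their own pace and stop on an object; the grip force is fixed at half the most. Time passes only in rows, so rows that repeat a pose let the fingers close, or fill a call up. It gives the time, the measured TCP pose, the force, the opening and the grip force at its end, in the units of the state.
- sense(): the state, without advancing time (a new reading comes with each control period).
- capture(name): name is "side" or "top" or "wrist"; returns a dict with "pixels" (480x640x3 uint8, blue, green, red), "depth" (480x640 float32, m along the optical axis (not along the pixel's ray), 0 where there is no reading), "fx", "fy", "cx", "cy" (pixels), "k1" (the pictures are not rectified: a ray, as slopes to the right and down, at radius r is drawn at 1 + k1 r^2 times it, then the intrinsics apply), "R" (3x3) and "t" (3): a world point X has camera coordinates R X + t; the wrist camera has in their place "hand_eye" (4x4, takes a point from camera to tool coordinates, whose origin is the TCP and whose axes are the flange's). Camera axes: x right, y down, z forward; pixel columns grow to the right and rows downward; lengths in m; the calibration is good to about 2 mm. A picture is of the moment at which its call begins: read the wrist's pose just before it.
- finish_job(): hands the job in; it is judged then, once.
Trained networks look in the newest picture that a camera, given by its name, has taken for a name from the list of things; names that differ only in an ending like _2 or _b are one class to them, and where a whole thing is asked for, a point or a joint stands for the part that bears it (a point fixed in the world has none). Each returns a list of dicts, best first, with "conf" (0 to 1); they miss things now and then, are a little off and sometimes report something else, mostly with a low value. They report only what shows in the picture. A call takes as long as a camera call.
- spot_in(thing, camera): "point" ([x, y, z] in m, in world coordinates, good to about 4 mm: the middle of the surface that is visible of it).
- tip_of(thing, camera): "point" ([x, y, z] in m, in world coordinates, good to about 4 mm: a listed point, or the origin of a listed thing).
The state is a dict: "time_s": time; "joints": joint angles; "joint_velocities": joint speeds; "effort": joint torques, N m; "tcp_pos": TCP position; "ee_rot": TCP orientation; "wrist_force": force on the tool from outside, world axes, zero at the start; "moment": the same for the moment, N m; "gripper_width": opening from 0.0 (shut) to 1.0 (fully open); "gripper_force": force on a finger pad.
Only numpy, scipy, OpenCV 4.12 (cv2) and the standard library are available. Lean on these libraries where they do the work, as an engineer would, in place of code of your own. Each camera call takes 0.05 s, during which the arm holds its last target. There are 200 camera calls.

## Task

The circuit board's hold-down clamp with the T-bar knob is still loose. Grip the T-bar from above and turn it clockwise until the clamp is fully tight and its torque-limiting clutch clicks once; stop at that first click, before a second one, and let go without turning it back. Do not turn the round knob of the other clamp: it is already set.

Things in the scene. Friction and masses are not known exactly. Their poses are not given: they have to be found in the camera images.
- torque_grip (a point): Grip point of the black T-bar knob: bar 54 mm long, 14 thick, 35 high on a disc 46 mm across, over a 72 mm collar. It stands on one (left or right varies) of two 60 x 60 x 40 mm aluminium blocks on the near side of the green carrier. The point is on the vertical turning axis, 13 mm below the bar's top, 22 above the disc. x: along the bar to the end with a white line; y: across it; z: up.
- clamp_screw (a joint): Turn of the clamp's screw and aluminium collar, rad, growing clockwise from above. Starts at 0.25 to 0.6; 1.0 is the hard stop, with the foot tight on the board (it comes down 6 mm per rad). The T-bar carries it along through the clutch against about 0.3 N m of friction. It stays where left, but turning the T-bar back loosens it.
- torque_knob (a joint): Clutch slip: T-bar's turn relative to the collar, rad, clockwise. Under 0.07 until the screw stops; torque then peaks (0.44 N m turning) at 0.11, is zero at 0.23 (first click) and pushes forward beyond: let go there it springs on to its notch, 0.45; before, back. Second click 0.68, notch 0.9. Collar ticks show where its white line points: short at 0, broad after one click, short after two.
- round_rim (a point): Point on the top edge of the round fluted black knob, 54 mm across, its top 38 mm above its block, on the other aluminium block (the plain clamp). The point is 27 mm out from the knob's vertical axis along this frame's x; z is up. The knob turns easily and must be left alone.

How it is judged:
By the outcome, as a careful person would: the job done as asked, in the order asked, and still so for the second after the job is handed in, with the robot touching nothing.
It also fails if it takes over 38 s, if anything falls off the work surface, if the arm or the gripper's body presses on something with over 40 N, if the wrist force passes 120 N, or if a joint passes its speed limit or range.

## Working session

There is one attempt and no reset: what is moved stays moved. The work goes in short steps, Python scripts to look and compute and a tool call to move; the robot and the scene stay as the last step left them, time stands still between calls to the robot, and variables do not carry over. Pictures are saved under pics/ and viewed, at most 10 in all, crops included, and the job is handed in when it is done.

Besides the shell and the picture viewer there is one more tool, called after ">>>" in YAML: its name, and indented under it one key for each argument. servo_tool: Moves the arm, as the interface text tells. Its arguments: {"type":"object","properties":{"slide":{"type":"array"},"spin":{"type":"array"},"grip":{"type":"array"}},"required":["slide","spin","grip"]}

```bash
mkdir -p pics; cat > h.py <<'E'
import numpy as np, cv2
from station import *
def snap(n,f=None):
    s=sense(); c=capture(n)
    if n=="wrist":
        T=np.eye(4); T[:3,:3]=np.array(s["ee_rot"]); T[:3,3]=s["tcp_pos"]
        M=T@np.array(c["hand_eye"]); c["R"]=M[:3,:3].T; c["t"]=-M[:3,:3].T@M[:3,3]
    c["R"]=np.array(c["R"]); c["t"]=np.array(c["t"])
    if f: cv2.imwrite("pics/"+f,c["pixels"])
    return c
def ray(c,u,v):
    d=np.array([(u-c["cx"])/c["fx"],(v-c["cy"])/c["fy"]]); s=d.copy()
    for _ in range(20): s=d/(1+c["k1"]*(s@s))
    return np.array([s[0],s[1],1.])
def at_z(c,u,v,z):
    o=-c["R"].T@c["t"]; d=c["R"].T@ray(c,u,v); return o+d*(z-o[2])/d[2]
def dep(c,u,v):
    z=float(c["depth"][int(v),int(u)]); return c["R"].T@(ray(c,u,v)*z-c["t"])
def proj(c,X):
    p=c["R"]@np.array(X)+c["t"]; s=p[:2]/p[2]; s=s*(1+c["k1"]*(s@s)); return s[0]*c["fx"]+c["cx"],s[1]*c["fy"]+c["cy"]
E
python3 - <<'E'
from h import *
np.set_printoptions(precision=4,suppress=True)
for n in ["side","top","wrist"]:
    c=snap(n,n+"0.png"); print(n,"cam",-c["R"].T@c["t"],c["fx"])
    for th in ["torque_grip","round_rim"]:
        for r in tip_of(th,n)[:2]: print(th,"tip",np.array(r["point"]),r["conf"],proj(c,r["point"]))
    for r in spot_in("torque_knob",n)[:2]: print("spot",np.array(r["point"]),r["conf"])
s=sense(); print(s)
a=cv2.imread("pics/side0.png");b=cv2.imread("pics/top0.png")
E
```

```text
side cam [ 0.5169 -0.5555  0.4393] 453.32523645534957
torque_grip tip [0.5404 0.1297 0.0881] 0.64 (np.float64(272.9313666668152), np.float64(230.33054394995025))
round_rim tip [ 0.4673 -0.1322  0.092 ] 0.79 (np.float64(222.08324012872657), np.float64(332.51434754760567))
spot [0.5358 0.1155 0.0824] 0.85
top cam [0.5454 0.0192 0.9728] 615.7950380681359
torque_grip tip [0.5385 0.1267 0.0909] 0.88 (np.float64(263.5717048589144), np.float64(258.32506061223586))
round_rim tip [ 0.4692 -0.1302  0.0909] 0.8 (np.float64(443.8024250953944), np.float64(305.05698421873683))
spot [0.5395 0.1195 0.0809] 0.81
wrist cam [0.3545 0.5208 0.3838] 341.1280419183212
{'time_s': 0.6, 'joints': array([ 78.3012,  22.0393,   0.4526,   0.0004, -68.4116, -14.8156]), 'joint_velocities': array([ 0.0982, -0.1319, -0.0365, -0.0451,  0.0793,  0.0435]), 'effort': array([  0.0007, -39.0213,  18.7534,   4.2226,   0.0154,  -0.    ]), 'tcp_pos': array([0.279 , 0.5592, 0.2476]), 'ee_rot': array([[ 0.8948, -0.4464,  0.    ],
       [-0.4464, -0.8948,  0.    ],
       [-0.    , -0.    , -1.    ]]), 'wrist_force': array([-0.2955,  0.0613, -0.664 ]), 'moment': array([-0.0412,  0.0449, -0.03  ]), 'gripper_force': 0.0, 'gripper_width': 0.9987711355272454}
```

View pics/top0.png

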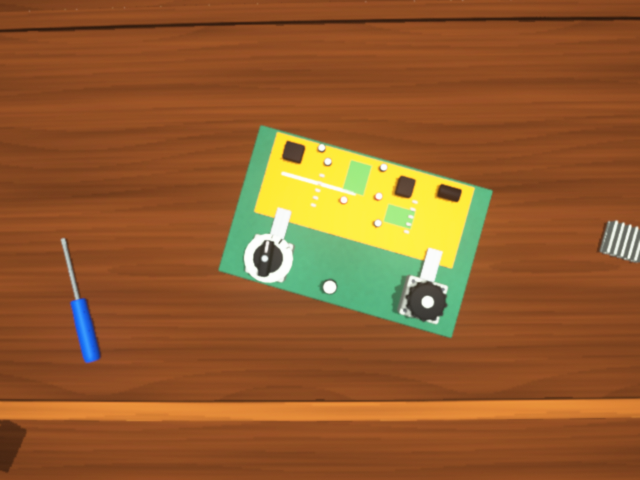

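View pics/side0.png

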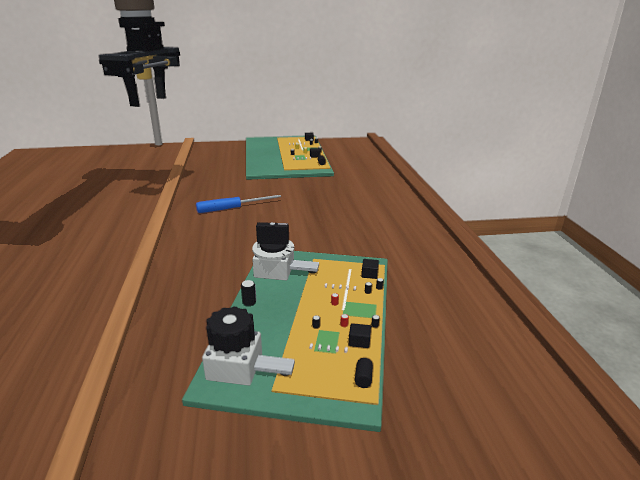

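Top view: the T-bar knob is on the left block at about (266,258), the round knob on the right at (427,302), with a post at (330,287). I'll move towards the T-bar at height and look with the wrist camera.

>>> servo_tool:
  slide:
    - [0.034,0.024,0]
    - [0.068,0.048,0]
    - [0.102,0.072,0]
    - [0.136,0.096,0]
    - [0.17,0.12,0]
  spin: [0,0,0,0,0]
  grip: [0,0,0,0,0]

```text
time_s: 1.02
tcp_pos: [0.378, 0.3743, 0.2478]
ee_rot: [[0.895, -0.446, 0.0], [-0.446, -0.895, 0.0], [0.0, -0.0, -1.0]]
wrist_force: [1.1, 1.2, 0.6]
gripper_width: 1.002
gripper_force: 0.0
```

>>> servo_tool:
  slide:
    - [0.034,0.024,0]
    - [0.068,0.048,0]
    - [0.102,0.072,0]
    - [0.136,0.096,0]
    - [0.17,0.13,0]
  spin: [0,0,0,0,0]
  grip: [0,0,0,0,0]

```text
time_s: 1.43
tcp_pos: [0.4708, 0.1883, 0.2479]
ee_rot: [[0.895, -0.446, 0.001], [-0.446, -0.895, 0.001], [0.001, -0.001, -1.0]]
wrist_force: [0.8, 0.2, -0.2]
gripper_width: 1.0
gripper_force: 0.0
```

>>> servo_tool:
  slide:
    - [0,0,0]
    - [0,0,0]
    - [0,0,0]
    - [0,0,0]
    - [0,0,0]
  spin: [0,0,0,0,0]
  grip: [0,0,0,0,0]

```text
time_s: 1.85
tcp_pos: [0.4693, 0.1911, 0.2476]
ee_rot: [[0.896, -0.445, 0.0], [-0.445, -0.896, 0.0], [0.0, -0.0, -1.0]]
wrist_force: [0.2, -0.0, -0.1]
gripper_width: 0.999
gripper_force: 0.0
```

```bash
python3 - <<'E'
from h import *
np.set_printoptions(precision=4,suppress=True)
c=snap("wrist","w1.png"); print("cam",-c["R"].T@c["t"],c["R"][2])
for th in ["torque_grip","round_rim"]:
    for r in tip_of(th,"wrist")[:2]: print(th,np.array(r["point"]),r["conf"],proj(c,r["point"]))
s=sense(); print(s["time_s"],s["tcp_pos"],s["ee_rot"],s["joints"])
E
```

```text
cam [0.5448 0.1527 0.3841] [-0.2731  0.1356 -0.9524]
torque_grip [0.5353 0.1218 0.0935] 0.9 (np.float64(358.17391562337156), np.float64(128.58863630191286))
2.0 [0.4693 0.1908 0.2475] [[ 0.8956 -0.4448 -0.    ]
 [-0.4448 -0.8956 -0.    ]
 [-0.      0.     -1.    ]] [ 40.5138  10.4765 -15.8558  -0.0015 -63.6703  23.0769]
```

View pics/w1.png

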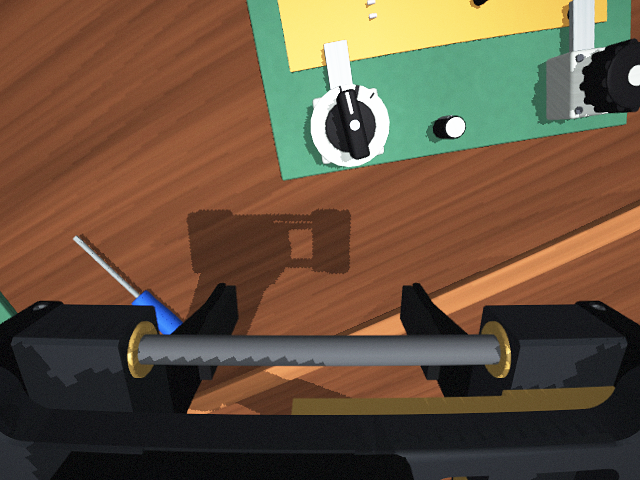

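The knob is at about (354,126). Its white line points up the image at about (348,103), and the collar ticks are near the top rim. Next I'll zoom in and measure the bar.

```bash
python3 - <<'E'
from h import *
np.set_printoptions(precision=4,suppress=True)
c=snap("wrist"); p=c["pixels"][70:180,290:410]
cv2.imwrite("pics/w1c.png",cv2.resize(p,None,fx=5,fy=5,interpolation=cv2.INTER_CUBIC))
H,W=c["depth"].shape
P=[]
for v in range(60,190):
    for u in range(290,420):
        if c["depth"][v,u]>0:
            X=dep(c,u,v); P.append((*X,u,v))
P=np.array(P); Q=P[P[:,2]<.2]; z=Q[:,2]; print(np.histogram(z,bins=np.arange(0,.13,.005)))
zt=np.percentile(z[z>.09],90) if (z>.09).any() else 0
print("ztop",zt)
B=Q[z>zt-.006]; print(len(B)); r=cv2.minAreaRect((B[:,:2]*1000).astype(np.float32)); print(r,B[:,:3].mean(0))
m=B[:,:2].mean(0); w,v=np.linalg.eigh(np.cov((B[:,:2]-m).T)); print(np.sqrt(w),v[:,1])
C=snap("top")
for r in tip_of("torque_grip","top")[:1]: print(r)
E
```

```text
(array([ 554,  413, 7692,   55,    1,  214,  415,    0,    0,   46,   90,
       2078,  511, 1104,   28,   28,   29,   25,   33,   53, 1230,    1,
          0,    0,    0]), array([0.   , 0.005, 0.01 , 0.015, 0.02 , 0.025, 0.03 , 0.035, 0.04 ,
       0.045, 0.05 , 0.055, 0.06 , 0.065, 0.07 , 0.075, 0.08 , 0.085,
       0.09 , 0.095, 0.1  , 0.105, 0.11 , 0.115, 0.12 , 0.125]))
ztop 0.10366356803490658
1267
((539.4539794921875, 124.30459594726562), (14.463393211364746, 54.32088088989258), 79.5997543334961) [0.5401 0.1245 0.1024]
[0.004  0.0153] [-0.9829  0.1839]
{'point': [0.5379, 0.1245, 0.0898], 'conf': 0.77}
```

View pics/w1c.png

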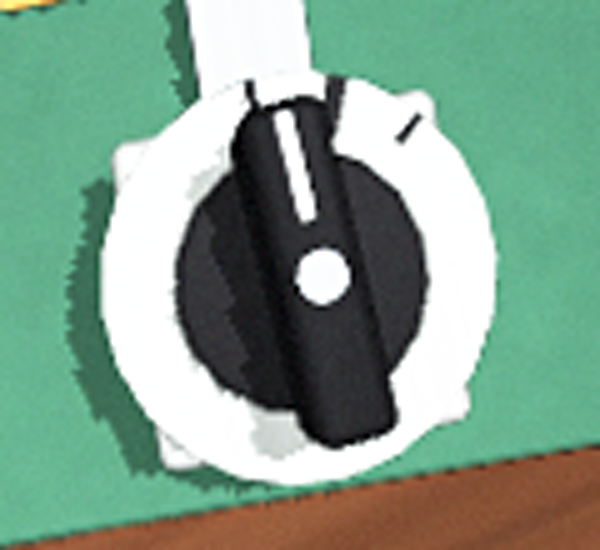

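Bar centre is (0.5395, 0.1243), its top is at z 0.1025, and the white-line end is at world angle -10.5°. The white line sits on the first short tick, so slip is 0. I'll go above and align.

>>> servo_tool:
  slide:
    - [0.03,0.01,0.0]
    - [0.06,0.02,0.02]
    - [0.0925,0.0283,0.045]
    - [0.0925,0.0283,0.075]
    - [0.0925,0.0283,0.075]
  spin: [-5,-10,-15.9,-15.9,-15.9]
  grip: [0,0,0,0,0]

```text
time_s: 2.57
tcp_pos: [0.5369, 0.1208, 0.1664]
ee_rot: [[0.982, -0.188, -0.012], [-0.188, -0.982, -0.004], [-0.011, 0.006, -1.0]]
wrist_force: [-0.9, -1.1, -0.9]
gripper_width: 1.0
gripper_force: 0.0
```

>>> servo_tool:
  slide:
    - [0,0,0]
    - [0,0,0]
    - [0,0,0]
    - [0,0,0]
    - [0,0,0]
  spin: [0,0,0,0,0]
  grip: [0,0,0,0,0]

```text
time_s: 2.98
tcp_pos: [0.54, 0.1241, 0.1742]
ee_rot: [[0.983, -0.183, 0.003], [-0.183, -0.983, 0.001], [0.002, -0.002, -1.0]]
wrist_force: [-0.6, -0.2, -0.4]
gripper_width: 1.0
gripper_force: 0.0
```

```bash
python3 - <<'E'
from h import *
np.set_printoptions(precision=4,suppress=True)
s=sense();c=snap("wrist","w2.png")
for r in tip_of("torque_grip","wrist")[:2]: print(np.array(r["point"]),r["conf"],proj(c,r["point"]))
P=[]
g=proj(c,[.5395,.1243,.1025]); print(g)
for v in range(max(0,int(g[1])-150),min(480,int(g[1])+110)):
    for u in range(int(g[0])-110,int(g[0])+110):
        if c["depth"][v,u]>0:
            X=dep(c,u,v)
            if .096<X[2]<.108 and np.hypot(X[0]-.5395,X[1]-.1243)<.032: P.append(X)
B=np.array(P); print(len(B),np.median(B[:,2])); print(cv2.minAreaRect((B[:,:2]*1000).astype(np.float32)))
T=np.array(s["ee_rot"]); print(s["tcp_pos"],T[:,0],np.degrees(np.arctan2(T[1,0],T[0,0])),s["moment"])
E
```

```text
[0.5379 0.1257 0.0947] 0.91 (np.float64(315.85099912235086), np.float64(268.82294972573453))
(np.float64(317.37460642315676), np.float64(270.65479967978615))
1600 0.10258337777937356
((540.4386596679688, 124.17393493652344), (13.790753364562988, 53.152549743652344), 78.97723388671875)
[0.54   0.1241 0.1742] [ 0.9831 -0.1831  0.0024] -10.551446271472942 [-0.041  -0.0404  0.0273]
```

View pics/w2.png

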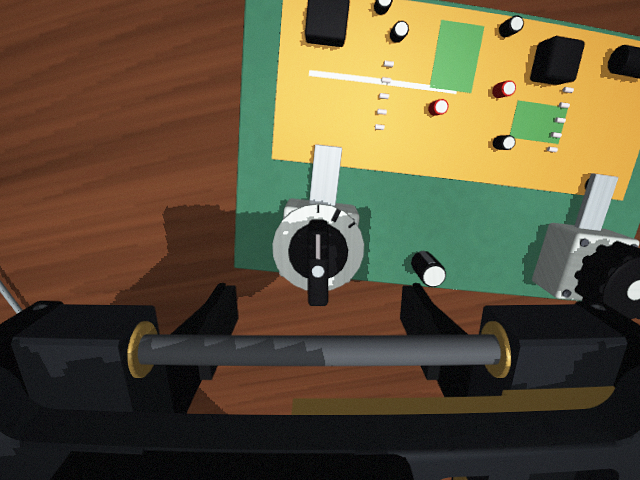

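The bar is centred and aligned, upright at column 317, with the ticks visible at (318,208), (336,215) and (350,225). Descend and close.

>>> servo_tool:
  slide:
    - [0,0,0.02]
    - [0,0,0.04]
    - [0,0,0.06]
    - [0,0,0.076]
    - [0,0,0.076]
  spin: [0,0,0,0,0]
  grip: [0,0,0,0,0]

```text
time_s: 3.5
tcp_pos: [0.5376, 0.1224, 0.0936]
ee_rot: [[0.983, -0.185, -0.006], [-0.185, -0.983, -0.003], [-0.006, 0.004, -1.0]]
wrist_force: [-0.8, -0.9, -0.4]
gripper_width: 1.0
gripper_force: 0.0
```

>>> servo_tool:
  slide:
    - [0,0,0]
    - [0,0,0]
    - [0,0,0]
    - [0,0,0]
    - [0,0,0]
  spin: [0,0,0,0,0]
  grip: [0,0,1,1,1]

```text
time_s: 3.92
tcp_pos: [0.5402, 0.1235, 0.0976]
ee_rot: [[0.983, -0.184, 0.002], [-0.184, -0.983, 0.001], [0.002, -0.001, -1.0]]
wrist_force: [-1.1, -0.5, 0.3]
gripper_width: 0.855
gripper_force: 0.0
```

>>> servo_tool:
  slide:
    - [0,0,0]
    - [0,0,0]
    - [0,0,0]
    - [0,0,0]
    - [0,0,0]
  spin: [0,0,0,0,0]
  grip: [1,1,1,1,1]

```text
time_s: 4.33
tcp_pos: [0.5397, 0.1232, 0.0965]
ee_rot: [[0.983, -0.184, -0.0], [-0.184, -0.983, -0.0], [-0.0, 0.0, -1.0]]
wrist_force: [-0.2, 1.1, 0.1]
gripper_width: 0.478
gripper_force: 0.0
```

>>> servo_tool:
  slide:
    - [0,0,0]
    - [0,0,0]
    - [0,0,0]
    - [0,0,0]
    - [0,0,0]
  spin: [0,0,0,0,0]
  grip: [1,1,1,1,1]

```text
time_s: 4.75
tcp_pos: [0.5401, 0.1247, 0.0966]
ee_rot: [[0.983, -0.184, 0.002], [-0.184, -0.983, 0.003], [0.001, -0.003, -1.0]]
wrist_force: [-1.0, 6.2, -1.0]
gripper_width: 0.158
gripper_force: 30.0
```

```bash
cat > st.py <<'E'
from h import *
s=sense();T=np.array(s["ee_rot"])
print(s["time_s"],np.round(s["tcp_pos"],4),"yaw",round(np.degrees(np.arctan2(T[1,0],T[0,0])),2),"M",np.round(s["moment"],3),"F",np.round(s["wrist_force"],1),s["gripper_width"],s["gripper_force"],np.round(s["joints"],1))
E
python3 st.py; python3 -c "
from h import *
snap('wrist','w3.png')"
```

```text
4.75 [0.5401 0.1247 0.0966] yaw -10.62 M [1.541 0.365 0.029] F [-1.   6.2 -1. ] 0.15774007420774594 29.99958881177008 [ 29.7  24.2 -20.7  -0.1 -45.   49.8]
```

View pics/w3.png

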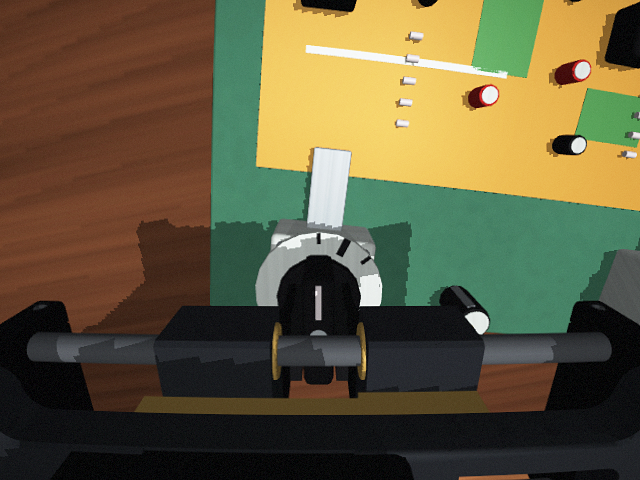

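Gripped: the jaws hold the bar, the white line is at (318,303), and the ticks are at (318,238), (344,247) and (367,259). I'll read slip from the ticks with a polar scan of the collar as I turn.

```bash
cat > tick.py <<'E'
import st
from h import *
s=sense();c=snap("wrist");T=np.array(s["ee_rot"]);yaw=np.degrees(np.arctan2(T[1,0],T[0,0]))
A=np.arange(-75,76,.5); g=cv2.cvtColor(c["pixels"],cv2.COLOR_BGR2GRAY).astype(np.float32)
pol=[]
for a in A:  # clockwise-from-above angle relative to tool x (bar line)
    th=np.radians(yaw-a); pts=np.array([proj(c,[.5400+r*np.cos(th),.1243+r*np.sin(th),.0595]) for r in np.arange(.029,.0345,.0005)],np.float32)
    pol.append(cv2.remap(g,pts[:,:1],pts[:,1:],cv2.INTER_LINEAR).ravel())
d=np.min(np.array(pol),1)<90
i=np.flatnonzero(np.diff(np.r_[0,d.astype(int),0]))
print("dark arcs cw from bar (deg):",[(float(A[a]),float(A[b-1])) for a,b in zip(i[::2],i[1::2])])
E
python3 tick.py
```

```text
4.8 [0.5401 0.1247 0.0965] yaw -10.61 M [1.444 0.269 0.029] F [-1.7  4.7  0.1] 0.15451143697338207 29.999653422273695 [ 29.7  24.2 -20.7  -0.1 -45.   49.8]
dark arcs cw from bar (deg): [(-1.5, 2.0), (22.5, 30.0), (50.0, 54.0)]
```

>>> servo_tool:
  slide:
    - [0,-0.001,0]
    - [0,-0.001,0]
    - [0,-0.001,0]
    - [0,-0.001,0]
    - [0,-0.001,0]
  spin: [3,6,9,12,15]
  grip: [1,1,1,1,1]

```text
time_s: 5.27
tcp_pos: [0.54, 0.1247, 0.0965]
ee_rot: [[0.901, -0.433, 0.0], [-0.433, -0.901, 0.0], [0.0, -0.001, -1.0]]
wrist_force: [-0.4, 1.8, -0.6]
gripper_width: 0.162
gripper_force: 30.0
```

```bash
python3 tick.py
```

```text
5.2667 [0.54   0.1247 0.0965] yaw -25.67 M [0.496 0.131 0.28 ] F [-0.4  1.8 -0.6] 0.16155420547460236 29.997453968971968 [ 29.8  24.2 -20.7  -0.  -45.1  34.6]
dark arcs cw from bar (deg): [(-5.0, -2.5), (19.0, 26.0), (46.5, 50.0)]
```

The reading works. Slip is about 0.065 rad with the screw friction at 0.28 N m, so the screw is turning along. Continue in modest steps.

>>> servo_tool:
  slide:
    - [0,0,0]
    - [0,0,0]
    - [0,0,0]
    - [0,0,0]
    - [0,0,0]
  spin: [2,4,6,8,10]
  grip: [1,1,1,1,1]

```text
time_s: 5.73
tcp_pos: [0.54, 0.1246, 0.0966]
ee_rot: [[0.813, -0.582, 0.0], [-0.582, -0.813, 0.0], [0.0, -0.0, -1.0]]
wrist_force: [-0.5, 2.6, 0.4]
gripper_width: 0.159
gripper_force: 30.0
```

```bash
python3 tick.py
```

```text
5.7333 [0.54   0.1246 0.0966] yaw -35.58 M [0.548 0.187 0.258] F [-0.5  2.6  0.4] 0.15922661935375357 29.998407075181603 [ 29.8  24.2 -20.7  -0.  -45.1  24.7]
dark arcs cw from bar (deg): [(-4.5, -2.0), (19.5, 26.5), (46.5, 50.5)]
```

>>> servo_tool:
  slide:
    - [0,0,0]
    - [0,0,0]
    - [0,0,0]
    - [0,0,0]
    - [0,0,0]
  spin: [2,4,6,8,10]
  grip: [1,1,1,1,1]

```text
time_s: 6.2
tcp_pos: [0.5399, 0.1246, 0.0966]
ee_rot: [[0.7, -0.714, 0.0], [-0.714, -0.7, 0.0], [-0.0, -0.0, -1.0]]
wrist_force: [-0.7, 2.2, -0.1]
gripper_width: 0.158
gripper_force: 30.0
```

```bash
python3 tick.py
```

```text
6.2 [0.5399 0.1246 0.0966] yaw -45.54 M [0.619 0.189 0.447] F [-0.7  2.2 -0.1] 0.15794821251732113 30.0039334455505 [ 29.8  24.2 -20.7  -0.  -45.1  14.7]
dark arcs cw from bar (deg): [(-6.5, -4.0), (17.5, 24.0), (45.0, 48.5)]
```

Torque is 0.447 N m at about 0.10 rad of slip: the screw has reached its stop. Continue through the first click.

>>> servo_tool:
  slide:
    - [0,0,0]
    - [0,0,0]
    - [0,0,0]
    - [0,0,0]
    - [0,0,0]
  spin: [2,4,6,8,10]
  grip: [1,1,1,1,1]

```text
time_s: 6.67
tcp_pos: [0.5399, 0.1245, 0.0965]
ee_rot: [[0.564, -0.826, 0.0], [-0.826, -0.564, 0.001], [-0.0, -0.0, -1.0]]
wrist_force: [-1.4, 1.5, -0.3]
gripper_width: 0.16
gripper_force: 30.0
```

```bash
python3 tick.py
```

```text
6.6667 [0.5399 0.1245 0.0965] yaw -55.66 M [ 0.652  0.204 -0.175] F [-1.4  1.5 -0.3] 0.15995219113766765 29.998954217880964 [ 29.7  24.2 -20.7  -0.  -45.1   4.6]
dark arcs cw from bar (deg): [(-16.5, -14.0), (7.5, 14.0), (35.5, 38.0)]
```

Slip is about 15.5° (0.27 rad) and the moment has reversed, so the first click is passed. I'll ease on to just short of the notch (25.8°) and check before releasing.

>>> servo_tool:
  slide:
    - [0,0,0]
    - [0,0,0]
    - [0,0,0]
    - [0,0,0]
    - [0,0,0]
  spin: [2,4,6,8,9]
  grip: [1,1,1,1,1]

```text
time_s: 7.13
tcp_pos: [0.5398, 0.1245, 0.0966]
ee_rot: [[0.429, -0.903, -0.0], [-0.903, -0.429, 0.0], [-0.0, -0.0, -1.0]]
wrist_force: [-1.9, 3.2, -0.5]
gripper_width: 0.155
gripper_force: 30.0
```

```bash
python3 tick.py
```

```text
7.1333 [0.5398 0.1245 0.0966] yaw -64.59 M [0.959 0.356 0.055] F [-1.9  3.2 -0.5] 0.1554679731462891 29.99977054540068 [ 29.7  24.2 -20.7  -0.  -45.1  -4.3]
dark arcs cw from bar (deg): [(-26.5, -23.5), (-2.0, 4.5), (26.0, 28.5)]
```

The bar points at the broad tick (slip about 25°) with near-zero torque. Release and lift.

>>> servo_tool:
  slide:
    - [0,0,0]
    - [0,0,0]
    - [0,0,0]
    - [0,0,0]
    - [0,0,0]
  spin: [0,0,0,0,0]
  grip: [0,0,0,0,0]

```text
time_s: 7.6
tcp_pos: [0.5399, 0.124, 0.0965]
ee_rot: [[0.429, -0.903, -0.0], [-0.903, -0.429, -0.0], [0.0, 0.0, -1.0]]
wrist_force: [1.6, -0.8, 0.6]
gripper_width: 0.451
gripper_force: 0.0
```

>>> servo_tool:
  slide:
    - [0,0,0]
    - [0,0,0]
    - [0,0,0]
    - [0,0,0]
    - [0,0,0]
  spin: [0,0,0,0,0]
  grip: [0,0,0,0,0]

```text
time_s: 8.02
tcp_pos: [0.5399, 0.1242, 0.0965]
ee_rot: [[0.429, -0.903, -0.0], [-0.903, -0.429, -0.0], [0.0, 0.0, -1.0]]
wrist_force: [-0.5, -0.1, 0.1]
gripper_width: 0.832
gripper_force: 0.0
```

>>> servo_tool:
  slide:
    - [0,0,-0.015]
    - [0,0,-0.03]
    - [0,0,-0.05]
    - [0,0,-0.075]
    - [0,0,-0.1]
  spin: [0,0,0,0,0]
  grip: [0,0,0,0,0]

```text
time_s: 8.43
tcp_pos: [0.5395, 0.124, 0.1972]
ee_rot: [[0.429, -0.903, -0.001], [-0.903, -0.429, -0.001], [0.0, 0.001, -1.0]]
wrist_force: [-0.0, 0.1, -0.5]
gripper_width: 0.995
gripper_force: 0.0
```

>>> servo_tool:
  slide:
    - [0,0,0]
    - [0,0,0]
    - [0,0,0]
    - [0,0,0]
    - [0,0,0]
  spin: [0,0,0,0,0]
  grip: [0,0,0,0,0]

```text
time_s: 8.85
tcp_pos: [0.5393, 0.1239, 0.1953]
ee_rot: [[0.429, -0.904, -0.002], [-0.904, -0.429, -0.001], [0.0, 0.003, -1.0]]
wrist_force: [-0.0, 0.3, -0.0]
gripper_width: 1.002
gripper_force: 0.0
```

```bash
python3 tick.py; python3 -c "
from h import *
snap('wrist','w4.png')"
```

```text
8.85 [0.5393 0.1239 0.1953] yaw -64.62 M [ 0.069 -0.02  -0.003] F [-0.   0.3 -0. ] 1.002288583335489 0.0 [ 29.7  17.7 -14.   -0.  -58.4  -4.3]
dark arcs cw from bar (deg): [(-26.0, -24.0), (-1.5, 4.0), (26.0, 28.5)]
```

View pics/w4.png

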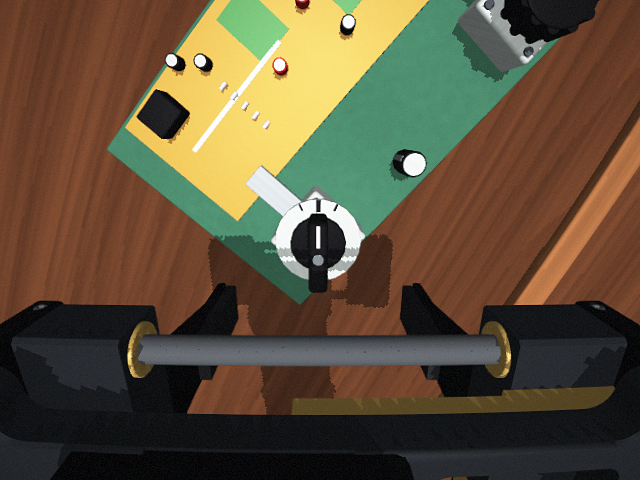

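The white line at (318,235) points at the broad tick (318,205), and the collar stayed put after release. The gripper is clear of everything.

```bash
python3 -c "
from station import *
print(finish_job())"
```

```text
the job is handed in; nothing more can be done
None
```

The T-bar clamp is turned to its hard stop and one clutch click past it; I let go with the white line on the broad tick, never touched the round knob, and handed the job in at about 9 s.

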